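Flip the roast-colour plate over the ramp lip and start the reading

TASK

The roast-colour reference plate lies brown face down. Pick it up by its long edges, hold it across the raised red lip of the turning ramp and let go, so that it tips over the lip by itself (do not turn it over in the gripper) and lies flat, brown face up, in the tray below. Then press the yellow roller of the start switch down just until it clicks, without overtravel, and let it spring back up; leave the two loose cups beside the work where they stand.

Things in the scene. Friction and masses are not known exactly. Their poses are not given: they have to be found in the camera images.
- plate: Loose rectangular plate, 64 x 44 x 10 mm, about 60 g, one face dark brown, the other light blue with a small grey dot. Origin at its centre; x along the 64 mm length, y along the 44 mm width, z out of the light blue face. It starts lying on the table with the light blue face (z) up; its long axis is within about 40 degrees of straight ahead.
- ramp: Fixed turning ramp with a tray. Origin on the table below the middle of the lip; z up, x from the tray to the ramp's foot (roughly away from the robot), y along the lip. A 120 mm wide steel sheet rises at 45 degrees from the table at x = +95 mm to the raised lip above x = 0; under and before the lip is an open grey tray with a black floor.
- lip (a point): Middle of the top of the ramp's lip, a round red rod 6 mm thick, top 103 mm above the table; axes as ramp. A level plate held with its length along x, its centre about 18 mm out on the tray side (x = -18 mm) and its underside 35 mm above the lip, and then let go, strikes the lip with its ramp-side half, turns half over and lands other face up.
- tray (a point): Middle of the tray's floor, 7 mm above the table, at x = -36 mm of ramp; axes as ramp. From here the tray's inside reaches 77 mm either way along x and 61 mm either way along y; its walls are 5 mm thick and stand 21 mm above the floor.
- roller (a point): Top of the yellow roller (18 mm diameter, 16 mm long) on the free end of the start switch's lever, which is pivoted on a black housing with an aluminium foot (100 x 48 mm). 83 mm above the table at rest; moves with the lever. Axes at rest: z up, x from the roller towards the pivot (53 mm away), y along the roller's axle.
- lever (a joint): Angle of the switch lever: 0 at rest (up), growing as the roller is pressed down; hard stop at 0.5 rad. The switch clicks at 0.18 rad (roller about 10 mm down); overtravel begins at 0.38 rad (about 20 mm down). A spring drives it back: about 2 N moves it off its rest, 4 N at the click, 7 N at overtravel.
- coffee_cup: Loose white porcelain cup filled with brown coffee (solid), 92 mm wide, 60 mm high, left of centre at the table's front edge. Origin at the centre of its base, z up. A bystander.
- black_cup: Loose white porcelain cup with black inside, 92 mm wide, 60 mm high, behind the switch. Origin at the centre of its base, z up. A bystander.
Things that resemble listed ones, but are neither listed nor needed, are in the scene too. There is more than one size of the plate; the one meant has the size given above.

How it is judged (in metres and radians):
On the way, in this order (a step that is already met when the one before it is completed fails the run):
1. the plate is held in the gripper over the ramp's lip (contact force between the fingers and plate above 1 N and z of plate in the frame of lip above 0 m and x of plate in the frame of lip between -0.045 and 0.03 m and y of plate in the frame of lip between -0.05 and 0.05 m), for 0.05 s.
2. the plate lies let go, flat and brown face up, in the tray (contact force between the fingers and plate below 0.05 N and angle between plate's own z axis and vertical above 2.99 rad and z of plate in the frame of tray below 0.015 m and x of plate in the frame of tray between -0.08 and 0.08 m and y of plate in the frame of tray between -0.065 and 0.065 m and linear speed of plate below 0.02 m/s), for 0.2 s.
3. the switch lever is pressed to its click (value of joint lever above 0.18 rad), for 0.04 s.
At the end, for the whole second after the job is handed in: The plate rests flat (within 8 degrees) on the tray's floor inside its walls, brown face up, and the switch lever, having been pressed past its click (0.18 rad), is back up (below 0.05 rad) (angle between plate's own z axis and vertical above 2.99 rad and z of plate in the frame of tray below 0.015 m and x of plate in the frame of tray between -0.08 and 0.08 m and y of plate in the frame of tray between -0.065 and 0.065 m and linear speed of plate below 0.02 m/s and value of joint lever below 0.05 rad); the robot touches nothing.
It fails at once if the plate is turned more than 57 degrees from level while the gripper squeezes it (contact force between the fingers and plate above 10 N and angle between plate's own z axis and vertical between 1 and 2.14 rad).
It fails at once if the switch lever is pushed into overtravel (more than 0.38 rad) (value of joint lever above 0.38 rad).
It fails at once if a bystander cup is moved more than 3 cm (distance of any of coffee_cup, black_cup from where it was at the start of the episode above 0.03 m).
It also fails if it takes over 43 s, if anything falls off the work surface, if the arm or the gripper's body presses on something with over 40 N, if the wrist force passes 120 N, or if a joint passes its speed limit or range.

ROBOT

A 7-joint arm with a two-finger parallel gripper is mounted at the origin on a cart in front of the work surface, level with it; the furniture and walls round the work are solid. World frame = base frame: x ahead of the robot, y to its left, z up, the work surface at z = 0. Lengths are in mm, angles in rad, forces in N, time in s.
With the tool pointing down it reaches from about 400 to 875 mm from the base axis. Payload 4.4 kg.
Tool frame: the origin (TCP) lies where the fingers leave the gripper's body, on its centre line; the fingertips stand 73 mm ahead of it and the grasp point (between the pads) lies 54 mm ahead of it; z points along the fingers, y is the line along which they close (so a half turn about z gives the same grasp; the last joint's range is limited). The gripper opens to 85 mm and grips with 20 to 120 N. Pads are 22 mm wide; open, the fingers measure 114 mm over their backs; the gripper's body (76 mm by 85 mm) begins 54 mm behind the grasp point. The pads swing forward as they close: fully open they stand 13 mm farther back than shut.
Start: joints at [1.135, 0.628, 0.038, 1.517, -0.027, 0.996, -0.02], TCP at [234.954, -606.064, 303.913] pointing down, gripper open.
Joint ranges: [-3.06, 3.06], [-0.37, 2.12], [-1.25, 1.32], [0.18, 2.47], [-1.1, 4.24], [0.23, 1.98], [-2.94, 2.94]. Speed limits (rad/s): [2.57, 2.57, 3.14, 3.14, 3.14, 3.14, 3.14].

INTERFACE

Orientations are given as [roll, pitch, yaw] about the fixed x, y, z axes, in that order (R = Rz(yaw) Ry(pitch) Rx(roll)).
In Python, from cell import ctrl gives the robot as it stands.
- The arm moves only by the tool send_rows, never from a script. Its argument "rows" is a list that holds one entry, the list of rows, each a list of 6 numbers: the shift along the tool's x, y, z in cm, then the turn, a rotation vector about the tool's x, y, z in rad. In form: [[[tx, ty, tz, wx, wy, wz], ...]]. A call has 1 to 10 rows; each row is the pose to reach, as a shift and turn from the pose commanded when the call began, along the tool's axes at that moment; what a row does not reach only later rows make up. A row lasts 1/10 s, in which the tool goes at most 50 mm and 8.59 degrees, less where a joint would pass 70% of its speed; a pose out of reach is approached as far as the arm can. A call with a gripper value outside its range is refused whole. "grip" is the closure in counts, from 0 (fully open) to 255 (shut), set as the call begins (left out, the last holds). The fingers move at their own pace and stop on an object; the grip force is fixed at half the most. Time passes only in rows, so rows that repeat a pose let the fingers close. It gives the time, the measured TCP pose, the force, the opening and the grip force at its end, in the units of the state.
- ctrl.read_state(): the state, without advancing time (a new reading comes with each control period).
- ctrl.get_image(name): name is "scene" or "top" or "wrist"; returns a dict with "pixels" (400x640x3 uint8, red, green, blue), "fx", "fy", "cx", "cy" (pixels), "extrinsics" (4x4, takes a point from camera to world coordinates); the wrist camera has in their place "mount" (4x4, takes a point from camera to tool coordinates, whose origin is the TCP and whose axes are the flange's). Camera axes: x right, y up, looking along -z (the intrinsics and any distortion apply to the point x, -y, -z); pixel columns grow to the right and rows downward; lengths in mm; the calibration is good to about 2 mm. A picture is of the moment at which its call begins: read the wrist's pose just before it. There is no depth.
- ctrl.finish_job(): hands the job in; it is judged then, once.
The state is a dict: "clock": time; "qpos": joint angles; "qd": joint speeds; "tau": joint torques, N m; "eef_pos": TCP position; "tool_rot": TCP orientation; "force": force on the tool from outside, world axes, zero at the start; "torque": the same for the moment, N m; "width": finger opening in mm; "gripper_force": force on a finger pad.
Only numpy, scipy, OpenCV 4.12 (cv2) and the standard library are available. Lean on these libraries where they do the work, as an engineer would, in place of code of your own. Each camera call takes 0.05 s, during which the arm holds its last target. There are 200 camera calls.

## Working session

There is one attempt and no reset: what is moved stays moved. The work goes in short steps, Python scripts to look and compute and a tool call to move; the robot and the scene stay as the last step left them, time stands still between calls to the robot, and variables do not carry over. Pictures are saved under pics/ and viewed, at most 10 in all, crops included, and the job is handed in when it is done.

Besides the shell and the picture viewer there is one more tool, called after "Call:" as name(argument=value, ...) on one line, values as JSON. send_rows: Moves the arm, as the interface text tells. Its arguments: {"type":"object","properties":{"rows":{"type":"array","items":{"type":"array","items":{"type":"array","items":{"type":"number"}}}},"grip":{"type":"number"}},"required":["rows"]}

```bash
mkdir -p pics; ls
cat > h.py <<'E'
import numpy as np, cv2
from cell import ctrl
from scipy.spatial.transform import Rotation as R
def T(s):
    M=np.eye(4); M[:3,:3]=R.from_euler('xyz',s['tool_rot']).as_matrix(); M[:3,3]=s['eef_pos']; return M
def snap(name,fn=None):
    s=ctrl.read_state(); d=ctrl.get_image(name)
    d['E']=np.array(d['extrinsics']) if 'extrinsics' in d else T(s)@np.array(d['mount'])
    d['img']=cv2.cvtColor(np.array(d['pixels'],np.uint8),cv2.COLOR_RGB2BGR)
    if fn: cv2.imwrite('pics/'+fn,d['img'])
    return d
def ray(d,u,v):
    r=d['E'][:3,:3]@np.array([(u-d['cx'])/d['fx'],-(v-d['cy'])/d['fy'],-1]); return d['E'][:3,3],r
def onz(d,u,v,z):
    o,r=ray(d,u,v); return o+r*(z-o[2])/r[2]
def tri(a,pa,b,pb):
    o1,r1=ray(a,*pa);o2,r2=ray(b,*pb); A=np.stack([r1,-r2],1); t=np.linalg.lstsq(A,o2-o1,rcond=None)[0]
    p,q=o1+t[0]*r1,o2+t[1]*r2; return (p+q)/2,np.linalg.norm(p-q)
E
python3 - <<'E'
from h import *
a=snap('scene','s0.png');b=snap('top','t0.png')
for d in(a,b): print({k:v for k,v in d.items() if k not in('pixels','img','E')})
print(ctrl.read_state())
E
```

```text
pics
{'fx': 369.92268406790583, 'fy': 369.92268406790583, 'cx': 313.7539423798517, 'cy': 202.05800318797543, 'extrinsics': array([[-8.18636630e-01,  2.28111530e-01, -5.27066598e-01,
         6.59997836e+01],
       [-5.74085482e-01, -2.99263985e-01,  7.62146264e-01,
         7.33215603e+02],
       [ 1.61223002e-02,  9.26502130e-01,  3.75943977e-01,
         4.15556169e+02],
       [ 0.00000000e+00,  0.00000000e+00,  0.00000000e+00,
         1.00000000e+00]])}
{'fx': 487.1473150647312, 'fy': 487.1473150647312, 'cx': 319.4263082513766, 'cy': 194.87987779125822, 'extrinsics': array([[-2.25088602e-04,  9.84314376e-01, -1.76423236e-01,
         3.23132406e+02],
       [-9.99999356e-01, -4.17782411e-04, -1.05508085e-03,
         9.37778173e+01],
       [-1.11223777e-03,  1.76422885e-01,  9.84313836e-01,
         1.15921854e+03],
       [ 0.00000000e+00,  0.00000000e+00,  0.00000000e+00,
         1.00000000e+00]])}
{'clock': 0.1, 'qpos': array([ 1.13519426,  0.6292672 ,  0.0384341 ,  1.51824434, -0.02701497,
        0.99627479, -0.02001653]), 'qd': array([ 0.00127719, -0.00465026, -0.00098739, -0.00309367, -0.00031718,
        0.00197679,  0.00213954]), 'tau': array([ 2.61307534e-03, -5.64532578e+01,  1.23017874e+00, -1.93969470e+01,
        1.11615230e-02,  5.54412778e-03,  1.19716913e-05]), 'eef_pos': array([ 234.81782163, -605.65410703,  303.0795034 ]), 'tool_rot': array([-3.13991631e+00, -1.93885568e-06,  3.69786546e-01]), 'force': array([-0.23107019,  0.27839985, -0.18830498]), 'torque': array([-0.02120697, -0.04682965,  0.01684105]), 'gripper_force': 0.0, 'width': 85.48177880701503}
```

View pics/s0.png

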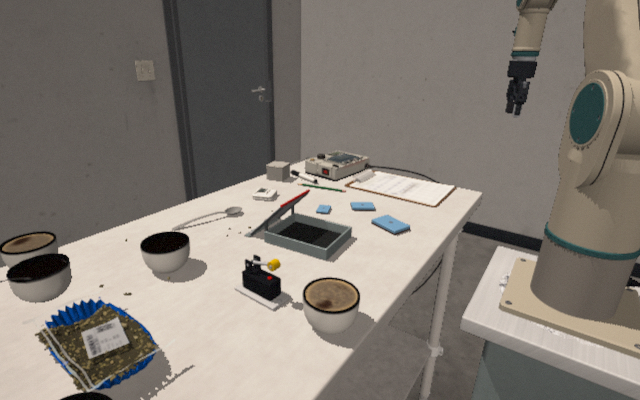

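View pics/t0.png

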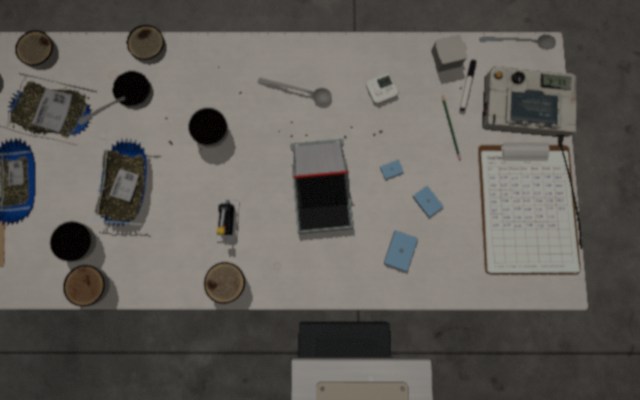

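The top view shows three blue plates, at (391,170), (428,201) and (401,251). The ramp's red lip is near (321,174), the tray near (323,205), the switch's roller near (221,231), and the cups at (225,283) and (208,127). I'll measure each plate's size.

Run:
```python
from h import *
b=snap('top');a=snap('scene')
def blobs(d,lo,hi,amin):
    h=cv2.cvtColor(d['img'],cv2.COLOR_BGR2HSV); m=cv2.inRange(h,lo,hi)
    return [c for c in cv2.findContours(m,0,1)[0] if cv2.contourArea(c)>amin]
BL=((98,70,60),(115,190,255))
for n,d in(('top',b),('scene',a)):
  for c in blobs(d,*BL,60):
    M=cv2.moments(c);u,v=M['m10']/M['m00'],M['m01']/M['m00']
    w=np.array([onz(d,*p,10)[:2] for p in c[:,0].astype(float)],np.float32)
    print(n,round(u),round(v),onz(d,u,v,10).round(),cv2.minAreaRect(w))
for n,d in(('top',b),('scene',a)):
  for nm,rg in(('red',((0,150,60),(8,255,255))),('red2',((172,150,60),(180,255,255))),('yel',((18,150,90),(32,255,255)))):
    for c in blobs(d,*rg,8):
      x,y,w,h=cv2.boundingRect(c); print(n,nm,(x,y,w,h),cv2.minAreaRect(c))
```

```text
top 400 251 [396. -95.  10.] ((395.83642578125, -95.18578338623047), (53.14309310913086, 78.50585174560547), 70.09855651855469)
top 428 201 [ 513. -164.   10.] ((513.1118774414062, -163.42391967773438), (58.246246337890625, 39.77178192138672), 36.56892395019531)
top 391 169 [592. -79.  10.] ((591.6874389648438, -78.77324676513672), (28.13199234008789, 43.312068939208984), 20.78050994873047)
top 17 180 [566. 824.  10.] ((553.5604858398438, 822.3244018554688), (175.26222229003906, 80.50393676757812), 5.551079273223877)
top 79 128 [697. 686.  10.] ((697.3326416015625, 685.7144165039062), (21.559450149536133, 44.33780288696289), 17.795394897460938)
scene 391 224 [392. -87.  10.] ((393.5831298828125, -88.59989929199219), (62.882572174072266, 88.63883972167969), 69.90428924560547)
scene 324 209 [584. -65.  10.] ((585.1635131835938, -65.73139953613281), (31.211427688598633, 50.432804107666016), 21.911907196044922)
scene 362 206 [ 507. -149.   10.] ((507.1482849121094, -149.03665161132812), (61.37277603149414, 44.463348388671875), 37.199188232421875)
top red (295, 171, 52, 7) ((320.5494689941406, 174.50494384765625), (2.0099713802337646, 51.34208679199219), 84.4006576538086)
top yel (218, 227, 6, 7) ((220.5, 230.0), (6.0, 5.0), 90.0)
scene red (267, 276, 5, 4) ((269.0, 277.5), (3.0, 4.0), 90.0)
scene red (281, 190, 28, 17) ((294.5923156738281, 198.1615447998047), (1.6124515533447266, 31.38078498840332), 60.2551155090332)
scene red (323, 170, 5, 4) ((325.5000305175781, 171.50001525878906), (4.242640495300293, 2.8284268379211426), 45.0)
scene yel (268, 259, 12, 12) ((273.76922607421875, 264.15380859375), (8.875203132629395, 11.648704528808594), 56.30992889404297)
```

Run:
```python
from h import *
b=snap('top');a=snap('scene')
def ends(d,ax,x0,x1,y0,y1):
    h=cv2.cvtColor(d['img'],cv2.COLOR_BGR2HSV); m=cv2.inRange(h,(0,150,60),(8,255,255))
    ys,xs=np.nonzero(m[y0:y1,x0:x1]); xs=xs+x0;ys=ys+y0
    k=np.polyfit(xs,ys,1); return (xs.min()-.5,np.polyval(k,xs.min()-.5)),(xs.max()+.5,np.polyval(k,xs.max()+.5))
ta=ends(b,0,290,352,165,182); sa=ends(a,0,279,311,188,209)
print(ta,sa)
P=[]
for p,q in zip(ta,sa):
    X,e=tri(b,p,a,q); P.append(X); print(X.round(1),round(e,1), onz(b,*p,100).round(1))
m=sum(P)/2; dlt=P[0]-P[1]; print('mid',m,np.linalg.norm(dlt),'y axis yaw',np.degrees(np.arctan2(dlt[1],dlt[0])))
X,e=tri(b,(220.5,230),a,(273.5,264.5)); print('roller',X,e, onz(b,220.5,230,74))
# ramp/tray in top at z: housing
s=ctrl.read_state(); print(s['eef_pos'])
w=snap('wrist'); print(w['mount'],w['fx'],w['cx'],w['cy'])
cv2.imwrite('pics/c.png',np.hstack([cv2.resize(b['img'][190:270,190:270],(400,400),interpolation=2),cv2.resize(b['img'][150:230,380:460],(400,400),interpolation=2)]))
```

```text
((np.float64(294.5), np.float64(176.9700360226073)), (np.float64(346.5), np.float64(172.09170548413147))) ((np.float64(280.5), np.float64(206.26485978415988)), (np.float64(308.5), np.float64(190.0551865246073)))
[555.7 151.5  96.6] 3.5 [553.5 150.3 100. ]
[565.   34.7  99. ] 0.7 [564.5  34.6 100. ]
mid [560.37234628  93.12615534  97.83002446] 117.21413636638813 y axis yaw 94.57880155534656
roller [437.78034349 316.11131274  72.26427998] 0.9652189661336072 [437.99661806 316.04330119  74.        ]
[ 234.91142874 -605.9018375   303.60398347]
[[-8.77074502e-04  9.50188885e-01  3.11673409e-01  8.00336015e+01]
 [ 9.99999404e-01  1.03608640e-03 -3.44603661e-04  6.51208751e-01]
 [-6.50359147e-04  3.11672921e-01 -9.50189227e-01 -7.00484166e+01]
 [ 0.00000000e+00  0.00000000e+00  0.00000000e+00  1.00000000e+00]] 301.05898424179793 320.55208092882395 199.8604987783354
```

View pics/c.png

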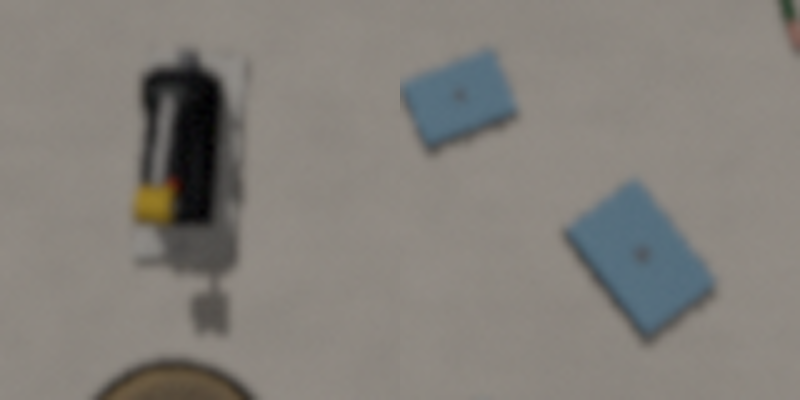

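Candidates by pixel: (401,251) is about 80x55 mm, too big. (391,170) is about 45x30 mm, too small. (428,201) is about 61x42 mm and matches 64x44, and the crop confirms it is blue with a grey dot, so I choose that one. The crop also shows the roller at top-view pixel (221,231). Its height and the lip's (73 mm centre, 98–100 mm) agree with the text.

```bash
cat >> h.py <<'E'
def go(x,y,z,yawdeg):
    "shift cm / turn in tool axes from present pose"
    M=T(ctrl.read_state()); p=M[:3,:3].T@(np.array([x,y,z])-M[:3,3])/10
    w=(R.from_matrix(M[:3,:3].T)*R.from_euler('xyz',[np.pi,0,np.radians(yawdeg)])).as_rotvec()
    print('shift',p.round(2),'turn',w.round(3))
E
python3 -c "
from h import *
go(512,-160,200,36.6)"
```

```text
shift [ 41.95 -31.56  10.38] turn [-0.    -0.    -0.269]
```

Call:
send_rows(rows=[[[42,-31.6,5,0,0,-0.27],[42,-31.6,5,0,0,-0.27],[42,-31.6,5,0,0,-0.27],[42,-31.6,5,0,0,-0.27],[42,-31.6,5,0,0,-0.27],[42,-31.6,10.4,0,0,-0.27],[42,-31.6,10.4,0,0,-0.27],[42,-31.6,10.4,0,0,-0.27],[42,-31.6,10.4,0,0,-0.27],[42,-31.6,10.4,0,0,-0.27]]])

```text
clock: 1.35
eef_pos: [494.0, -189.2, 210.3]
tool_rot: [3.141, -0.0, 0.639]
force: [0.5, -1.0, 0.5]
width: 85.4
gripper_force: 0.0
```

Call:
send_rows(rows=[[[0,0,0,0,0,0],[0,0,0,0,0,0],[0,0,0,0,0,0]]], grip=90)

```text
clock: 1.65
eef_pos: [492.5, -192.2, 210.8]
tool_rot: [3.141, 0.001, 0.638]
force: [0.1, 0.2, -0.4]
width: 55.2
gripper_force: 0.0
```

```bash
cat >> h.py <<'E'
def plate(d,z,amin=400):
    h=cv2.cvtColor(d['img'],cv2.COLOR_BGR2HSV); m=cv2.inRange(h,(98,70,60),(115,200,255))
    m=cv2.morphologyEx(m,cv2.MORPH_CLOSE,np.ones((5,5)))
    for c in cv2.findContours(m,0,1)[0]:
        if cv2.contourArea(c)<amin: continue
        w=np.array([onz(d,*p,z)[:2] for p in c[:,0].astype(float)],np.float32)
        print(cv2.boundingRect(c),cv2.minAreaRect(w))
E
python3 -c "
from h import *
w=snap('wrist','w1.png');plate(w,10)
go(512,-162,150,36.6)"
```

```text
(128, 163, 105, 90) ((397.99072265625, -96.3282699584961), (55.96946716308594, 85.14443969726562), 69.9098129272461)
(287, 117, 49, 70) ((516.3150634765625, -164.71493530273438), (62.21823501586914, 42.96062469482422), 36.350223541259766)
(250, 0, 67, 41) ((592.6651000976562, -81.78221130371094), (29.447702407836914, 47.801029205322266), 21.401737213134766)
shift [ 3.4  -1.3   6.09] turn [ 0.001  0.001 -0.002]
```

View pics/w1.png

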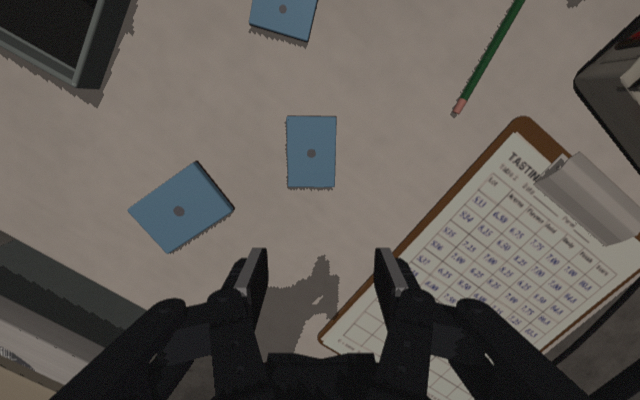

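The wrist view shows the plate square to the tool at (311,152), 62x43 mm, with yaw 36.4°. The pencil and clipboard are clear of it. I'll move closer and check its height with a second view.

```bash
python3 -c "
from h import *
go(515.5,-164.3,110,36.4)"
```

```text
shift [ 3.55 -0.91 10.09] turn [0.001 0.001 0.002]
```

Call:
send_rows(rows=[[[3.5,-0.9,4,0,0,0],[3.5,-0.9,8,0,0,0],[3.5,-0.9,10,0,0,0],[3.5,-0.9,10,0,0,0],[3.5,-0.9,10,0,0,0]]])

```text
clock: 2.2
eef_pos: [515.5, -164.3, 111.1]
tool_rot: [3.141, 0.0, 0.637]
force: [0.7, -0.7, 0.5]
width: 55.5
gripper_force: 0.0
```

```bash
python3 -c "
from h import *
w=snap('wrist','w2.png');plate(w,10);plate(w,0)
go(515.5,-164.3,75,36.4);print(ctrl.read_state()['eef_pos'])
# dot
h=cv2.cvtColor(w['img'],cv2.COLOR_BGR2HSV);print(w['E'].round(3).tolist())"
```

```text
(61, 246, 140, 103) ((399.68701171875, -91.81864929199219), (47.806732177734375, 88.33462524414062), 69.66972351074219)
(285, 184, 73, 95) ((517.2174072265625, -163.9169158935547), (63.846168518066406, 42.96794891357422), 35.942588806152344)
(228, 0, 105, 79) ((594.6840209960938, -80.7033920288086), (33.45561981201172, 47.78738784790039), 21.529672622680664)
(61, 246, 140, 103) ((389.15106201171875, -90.33538055419922), (50.599788665771484, 93.49545288085938), 69.66973114013672)
(285, 184, 73, 95) ((513.5480346679688, -166.64590454101562), (67.57626342773438, 45.47831344604492), 35.942649841308594)
(228, 0, 105, 79) ((595.54052734375, -78.57075500488281), (35.41019821166992, 50.57929611206055), 21.529691696166992)
shift [-0.05 -0.03  3.68] turn [ 0.002 -0.001  0.002]
[ 516.04952961 -164.20241517  111.80003501]
[[0.594, 0.764, 0.25, 580.024], [-0.804, 0.564, 0.187, -117.206], [0.002, -0.312, 0.95, 181.163], [0.0, 0.0, 0.0, 1.0]]
```

View pics/w2.png

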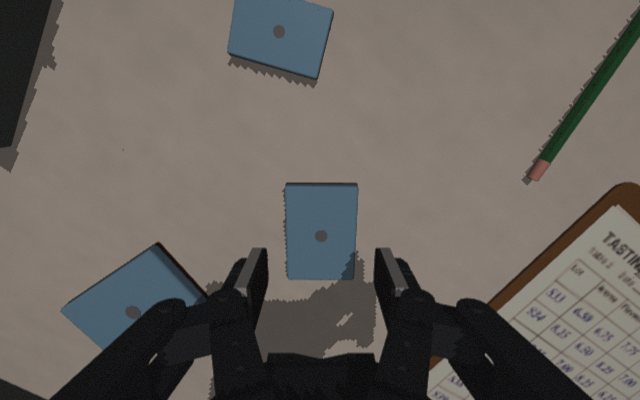

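The plate's size at z=10 is now 63.8x43 mm, which confirms its height, and it sits centred between the fingers (columns 285–357). I'll descend.

Call:
send_rows(rows=[[[0.1,0,1.8,0,0,0],[0.1,0,3,0,0,0],[0.1,0,3.6,0,0,0],[0.1,0,3.6,0,0,0]]])

```text
clock: 2.65
eef_pos: [516.3, -162.3, 74.4]
tool_rot: [-3.141, 0.0, 0.639]
force: [0.3, -0.3, 0.7]
width: 55.7
gripper_force: 0.0
```

Call:
send_rows(rows=[[[0,0,0.2,0,0,0],[0,0,0.4,0,0,0]]])

```text
clock: 2.85
eef_pos: [516.9, -162.2, 71.0]
tool_rot: [3.141, -0.001, 0.64]
force: [0.3, 0.8, -0.1]
width: 55.3
gripper_force: 0.0
```

Call:
send_rows(rows=[[[0,0,0.1,0,0,0],[0,0,0.2,0,0,0]]])

```text
clock: 3.05
eef_pos: [516.6, -162.1, 68.7]
tool_rot: [3.141, -0.0, 0.64]
force: [-0.0, -0.5, 0.2]
width: 54.9
gripper_force: 0.0
```

Call:
send_rows(rows=[[[0,0,0,0,0,0],[0,0,0,0,0,0],[0,0,0,0,0,0],[0,0,0,0,0,0]]], grip=150)

```text
clock: 3.45
eef_pos: [517.6, -162.7, 70.9]
tool_rot: [3.139, -0.002, 0.64]
force: [-2.7, -1.3, 19.9]
width: 42.1
gripper_force: 69.0
```

Call:
send_rows(rows=[[[0,0,-2,0,0,0],[0,0,-6,0,0,0],[0,0,-11,0,0,0],[0,0,-16,0,0,0],[0,0,-16,0,0,0],[0,0,-16,0,0,0]]])

```text
clock: 4.05
eef_pos: [516.9, -162.2, 229.9]
tool_rot: [3.139, -0.002, 0.64]
force: [0.7, -0.0, -0.6]
width: 41.8
gripper_force: 62.2
```

```bash
python3 -c "
from h import *
s=ctrl.read_state();print(s['eef_pos'],s['width'],s['gripper_force'],s['force'])
w=snap('wrist');plate(w,s['eef_pos'][2]-61)
go(540,91.5,235,4.6)"
```

```text
[ 516.93195526 -162.16687605  229.93012104] 41.84797976438864 62.174527645111084 [ 0.66098785 -0.02428377 -0.562435  ]
(276, 211, 91, 115) ((516.7745971679688, -163.12400817871094), (64.46540832519531, 43.138938903808594), 36.25968933105469)
(155, 196, 94, 80) ((498.3760681152344, -106.42610931396484), (25.51266098022461, 38.471946716308594), 69.81692504882812)
(268, 38, 61, 53) ((587.190185546875, -99.39520263671875), (14.652312278747559, 21.521272659301758), 21.158729553222656)
shift [ 17.05 -18.9   -0.65] turn [-0.     0.     0.559]
```

The plate is held. Its size at TCP−61 mm fits, so its centre is at TCP−66 and level. I'll carry it over the lip.

Call:
send_rows(rows=[[[17,-18.9,-1.5,0,0,0.56],[17,-18.9,-1.5,0,0,0.56],[17,-18.9,-1.5,0,0,0.56],[17,-18.9,-1.5,0,0,0.56],[17,-18.9,-1.5,0,0,0.56],[17,-18.9,-1.5,0,0,0.56],[17,-18.9,-1.5,0,0,0.56],[17,-18.9,-1.5,0,0,0.56]]])

```text
clock: 4.9
eef_pos: [539.3, 89.6, 242.2]
tool_rot: [3.14, 0.003, 0.079]
force: [0.1, -0.6, -1.1]
width: 42.5
gripper_force: 62.1
```

```bash
python3 -c "
from h import *
s=ctrl.read_state();print(s['eef_pos'],s['tool_rot'],s['width'],s['gripper_force'])
w=snap('wrist','w3.png');plate(w,s['eef_pos'][2]-61)
h=cv2.cvtColor(w['img'],cv2.COLOR_BGR2HSV);m=cv2.inRange(h,(0,150,50),(8,255,255))
for c in cv2.findContours(m,0,1)[0]:
  if cv2.contourArea(c)<60: continue
  b=cv2.boxPoints(cv2.minAreaRect(c));print(b.tolist(),[onz(w,*p,100).round(1).tolist() for p in b])
"
```

```text
[539.27983831  89.56810111 242.1609963 ] [3.13987919e+00 3.04069675e-03 7.86199892e-02] 42.45247737302334 62.143675088882446
(447, 271, 58, 45) ((532.4326782226562, 9.676032066345215), (26.524566650390625, 17.87971305847168), 69.45494079589844)
(275, 211, 93, 115) ((538.7633056640625, 88.69298553466797), (64.53498077392578, 43.39504623413086), 4.348349094390869)
(465, 118, 53, 45) ((608.9773559570312, 20.446422576904297), (14.263803482055664, 21.207061767578125), 21.518173217773438)
[[231.94451904296875, 182.66758728027344], [402.96368408203125, 179.81727600097656], [403.09197998046875, 187.51515197753906], [232.07281494140625, 190.36546325683594]] [[557.7, 154.7, 100.0], [569.4, 31.0, 100.0], [563.7, 29.9, 100.0], [551.9, 154.7, 100.0]]
```

View pics/w3.png

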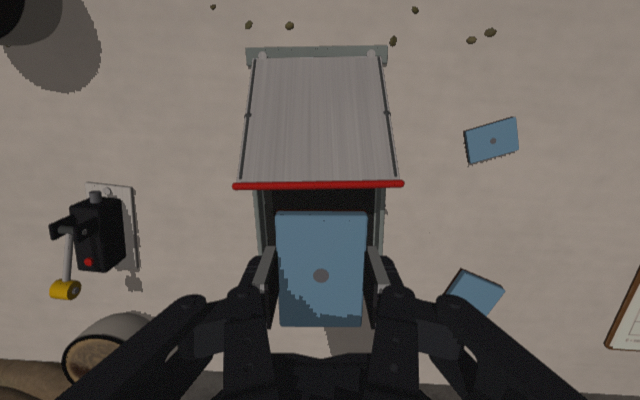

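The red lip runs from (232,186) to (403,184), with its mid at about (560.5, 92.5) and yaw at about 5°. This agrees with the first fix. The plate is level over the tray side, so I'll make a fine move to the release pose.

```bash
python3 -c "
from h import *
go(543.1,92,209,5)"
```

```text
shift [ 0.39 -0.28  3.35] turn [ 0.002  0.002 -0.01 ]
```

Call:
send_rows(rows=[[[0.4,-0.2,1.6,0,0,-0.01],[0.4,-0.2,3,0,0,-0.01],[0.4,-0.2,3.3,0,0,-0.01],[0.4,-0.2,3.3,0,0,-0.01],[0.4,-0.2,3.3,0,0,-0.01],[0.4,-0.2,3.3,0,0,-0.01]]])

```text
clock: 5.55
eef_pos: [544.3, 93.0, 211.2]
tool_rot: [-3.142, -0.001, 0.089]
force: [0.7, -0.4, -0.4]
width: 42.2
gripper_force: 62.1
```

```bash
python3 -c "
from h import *
s=ctrl.read_state();print(s['eef_pos'],s['tool_rot'],s['width'],s['gripper_force'])
w=snap('wrist');plate(w,s['eef_pos'][2]-61);go(543.1,92,209,5)"
```

```text
[544.28567476  92.95815729 211.21072309] [-3.14155072e+00 -1.17717103e-03  8.89838117e-02] 42.226539999102016 62.13501334190369
(470, 293, 52, 41) ((529.8311157226562, -1.0708999633789062), (31.875225067138672, 13.052209854125977), 54.896278381347656)
(275, 211, 93, 115) ((544.0530395507812, 92.17910766601562), (64.36244201660156, 43.39255905151367), 5.028747081756592)
(484, 129, 58, 49) ((610.1961669921875, 13.957557678222656), (16.051197052001953, 23.59640884399414), 21.59855842590332)
shift [-0.13  0.11  0.22] turn [-0.    -0.001  0.002]
```

Call:
send_rows(rows=[[[-0.1,0.1,0.2,0,0,0],[-0.1,0.1,0.2,0,0,0],[-0.1,0.1,0.2,0,0,0]]])

```text
clock: 5.9
eef_pos: [542.9, 92.3, 208.6]
tool_rot: [-3.142, -0.0, 0.09]
force: [-0.8, 0.1, -0.4]
width: 42.3
gripper_force: 62.1
```

Call:
send_rows(rows=[[[0,0,0,0,0,0],[0,0,0,0,0,0],[0,0,0,0,0,0],[0,0,0,0,0,0],[0,0,0,0,0,0],[0,0,0,0,0,0],[0,0,0,0,0,0],[0,0,0,0,0,0]]], grip=0)

```text
clock: 6.7
eef_pos: [543.0, 92.3, 208.6]
tool_rot: [-3.142, -0.0, 0.09]
force: [0.8, -1.2, 0.5]
width: 85.4
gripper_force: 0.0
```

```bash
python3 -c "
from h import *
w=snap('wrist','w4.png');s=ctrl.read_state();print(s['eef_pos'])"
```

```text
[543.03601519  92.31382752 208.58484965]
```

View pics/w4.png

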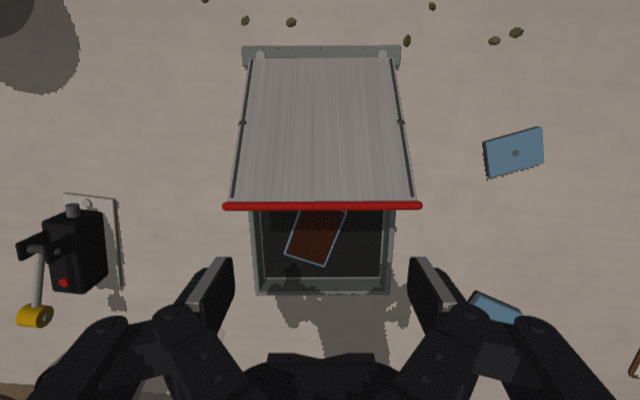

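The plate lies brown face up in the tray at (316,240), flat against the floor. Next is the roller, seen here at (35,315).

```bash
python3 -c "
from h import *
go(415,315,235,5)"
```

```text
shift [-10.75 -23.33  -2.64] turn [-0.    -0.     0.003]
```

Call:
send_rows(rows=[[[0,0,-2.6,0,0,0],[-10.8,-23.3,-2.6,0,0,0],[-10.8,-23.3,-2.6,0,0,0],[-10.8,-23.3,-2.6,0,0,0],[-10.8,-23.3,-2.6,0,0,0],[-10.8,-23.3,-2.6,0,0,0],[-10.8,-23.3,-2.6,0,0,0],[-10.8,-23.3,-2.6,0,0,0],[-10.8,-23.3,-2.6,0,0,0]]], grip=255)

```text
clock: 7.65
eef_pos: [415.3, 313.5, 234.6]
tool_rot: [3.141, -0.001, 0.089]
force: [-0.0, -0.8, 0.9]
width: 0.4
gripper_force: 0.0
```

```bash
python3 -c "
from h import *
w=snap('wrist','w5.png');s=ctrl.read_state();print(s['eef_pos'],s['width'])
t=snap('top');a=snap('scene')
def yel(d):
  h=cv2.cvtColor(d['img'],cv2.COLOR_BGR2HSV);m=cv2.inRange(h,(18,130,80),(34,255,255))
  c=max(cv2.findContours(m,0,1)[0],key=cv2.contourArea);r=cv2.minAreaRect(c);print(cv2.boundingRect(c),r);return r[0]
pw,pt,pa=yel(w),yel(t),yel(a)
print(tri(w,pw,a,pa),tri(t,pt,a,pa),onz(w,*pw,74))
h=cv2.cvtColor(t['img'],cv2.COLOR_BGR2HSV)
cv2.imwrite('pics/c2.png',np.hstack([cv2.resize(t['img'][140:240,270:370],(400,400),interpolation=2),cv2.resize(a['img'][190:290,240:360],(400,400),interpolation=2)]))"
```

```text
[415.66153925 312.92928208 234.61310254] -0.09337703574919182
(308, 168, 22, 24) ((318.72052001953125, 179.5960693359375), (21.0140323638916, 21.740930557250977), 7.594643592834473)
(497, 73, 3, 4) ((498.0, 74.5), (3.0, 2.0), 90.0)
(267, 259, 13, 12) ((273.6600036621094, 264.3800354003906), (9.399999618530273, 12.20000171661377), 53.13010025024414)
(array([436.53375299, 316.07410053,  72.90163866]), np.float64(0.4194693636369633)) (array([1168.45863427, -579.79412215, -644.92402148]), np.float64(97.6427723276396)) [436.66504289 315.9391157   74.        ]
```

View pics/w5.png

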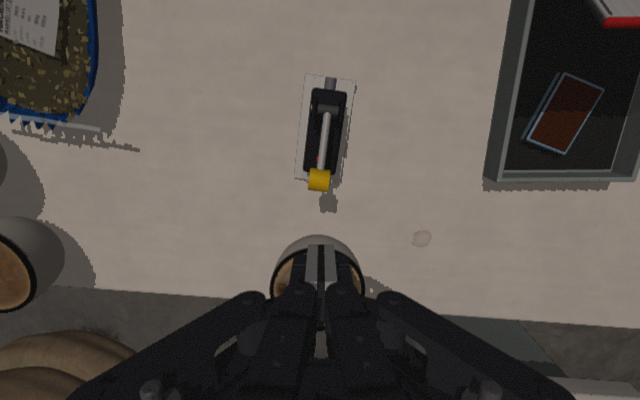

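View pics/c2.png

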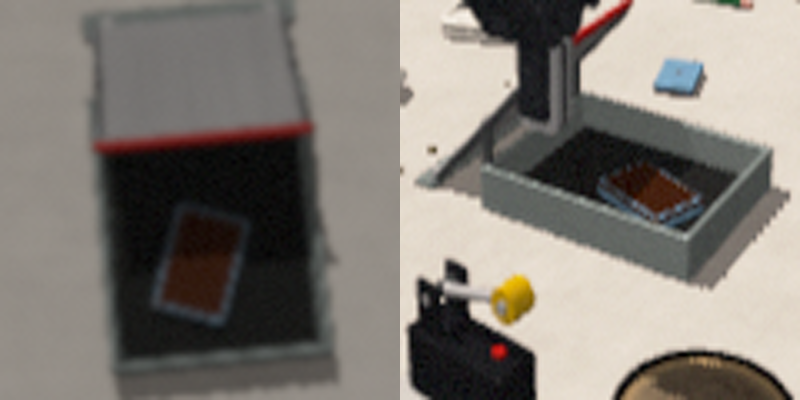

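The crop and wrist view show the plate flat in the tray, brown up. The roller is at (319,180), with its centre at (436.5, 316, 73), so its top is at about 82–83 as stated. I'll go above it.

```bash
python3 -c "
from h import *
go(434,316,163,5)"
```

```text
shift [ 1.84 -0.16  7.16] turn [ 0.001 -0.    -0.001]
```

Call:
send_rows(rows=[[[1.8,-0.2,0,0,0,0],[1.8,-0.2,3.5,0,0,0],[1.8,-0.2,6,0,0,0],[1.8,-0.2,7.1,0,0,0],[1.8,-0.2,7.1,0,0,0],[1.8,-0.2,7.1,0,0,0]]])

```text
clock: 8.4
eef_pos: [433.1, 318.0, 164.2]
tool_rot: [-3.141, -0.001, 0.089]
force: [0.2, -0.9, 1.0]
width: -0.0
gripper_force: 0.0
```

Call:
send_rows(rows=[[[0,0,0.3,0,0,0],[0,0,0.5,0,0,0],[0,0,0.5,0,0,0]]])

```text
clock: 8.7
eef_pos: [432.4, 318.5, 158.9]
tool_rot: [-3.141, -0.001, 0.09]
force: [-1.0, 0.7, -0.1]
width: 0.2
gripper_force: 0.0
```

Call:
send_rows(rows=[[[0,0,0.2,0,0,0],[0,0,0.4,0,0,0],[0,0,0.4,0,0,0]]])

```text
clock: 9.0
eef_pos: [431.9, 318.5, 154.5]
tool_rot: [-3.141, 0.001, 0.09]
force: [-1.9, 1.7, 2.3]
width: -0.0
gripper_force: 1.2
```

Call:
send_rows(rows=[[[0,0,0.3,0,0,0],[0,0,0.6,0,0,0],[0,0,0.6,0,0,0]]])

```text
clock: 9.3
eef_pos: [431.7, 318.5, 148.2]
tool_rot: [3.142, 0.001, 0.09]
force: [-3.5, 1.0, 4.0]
width: 0.1
gripper_force: 2.1
```

Call:
send_rows(rows=[[[0,0,0.2,0,0,0],[0,0,0.4,0,0,0],[0,0,0.4,0,0,0]]])

```text
clock: 9.6
eef_pos: [432.0, 318.3, 144.4]
tool_rot: [3.142, 0.001, 0.09]
force: [-3.8, 0.5, 4.0]
width: -0.0
gripper_force: 2.6
```

```bash
python3 -c "
from h import *
s=[ctrl.read_state()];w=snap('wrist');a=snap('scene')
for i in range(4): s.append(ctrl.read_state());snap('top')
print([x['eef_pos'].round(1).tolist() for x in s],[x['force'].round(1).tolist() for x in s])
def yel(d):
  h=cv2.cvtColor(d['img'],cv2.COLOR_BGR2HSV);m=cv2.inRange(h,(18,130,80),(34,255,255))
  for c in cv2.findContours(m,0,1)[0]:
    if cv2.contourArea(c)>15:print(cv2.boundingRect(c),cv2.minAreaRect(c)[0],onz(d,*cv2.minAreaRect(c)[0],65).round())
yel(a)
o=a['E'];
for z in (73,66,63,60,57,53):
  p=np.linalg.inv(o)@np.array([436.5,316,z,1]);print(z,a['cx']-a['fx']*p[0]/p[2],a['cy']+a['fy']*p[1]/p[2])
"
```

```text
[[432.0, 318.3, 144.4], [432.0, 318.3, 144.5], [432.0, 318.3, 144.5], [432.0, 318.3, 144.6], [432.1, 318.3, 144.6]] [[-3.8, 0.5, 4.0], [-3.4, 0.6, 5.5], [-2.9, 0.3, 5.0], [-4.1, 0.5, 5.8], [-3.2, 1.0, 5.2]]
(268, 268, 13, 10) (274.0, 272.5) [428. 326.  65.]
73 273.81948971853615 264.2876389968855
66 273.9177472380105 267.75510474078703
63 273.9596124631534 269.232510590441
60 274.0013317152508 270.70476511388665
57 274.0429057564283 272.1718952062184
53 274.09811323502225 274.12014346096544
```

The roller is 11.5–14 mm down by TCP travel and by the image (row 264→272), with about 5 N, so it is past the click. I'll add 1 mm for margin, still well short of 20 mm, then release.

Call:
send_rows(rows=[[[0,0,0.1,0,0,0],[0,0,0.1,0,0,0],[0,0,0.1,0,0,0]]])

```text
clock: 10.2
eef_pos: [432.1, 318.3, 143.6]
tool_rot: [-3.142, 0.0, 0.09]
force: [-3.6, 0.9, 5.1]
width: 0.1
gripper_force: 2.7
```

Call:
send_rows(rows=[[[0,0,-1.5,0,0,0],[0,0,-4,0,0,0],[0,0,-8,0,0,0],[0,0,-10,0,0,0],[0,0,-10,0,0,0],[0,0,-10,0,0,0],[0,0,-10,0,0,0],[0,0,-10,0,0,0]]])

```text
clock: 11.0
eef_pos: [431.9, 317.8, 242.2]
tool_rot: [3.14, 0.002, 0.09]
force: [-0.1, 0.4, -1.3]
width: -0.1
gripper_force: 0.0
```

```bash
python3 -c "
from h import *
a=snap('scene');w=snap('wrist');s=ctrl.read_state();print(s['eef_pos'],s['force'])
h=cv2.cvtColor(a['img'],cv2.COLOR_BGR2HSV);m=cv2.inRange(h,(18,130,80),(34,255,255))
for c in cv2.findContours(m,0,1)[0]:
  if cv2.contourArea(c)>15:print(cv2.boundingRect(c),cv2.minAreaRect(c)[0])
cv2.imwrite('pics/f.png',np.vstack([w['img'],cv2.resize(a['img'],(640,400))])[:, :][:600])"
```

```text
[432.04555806 317.99415284 242.58632705] [-0.63980386  0.38879519  0.72973653]
(267, 259, 13, 12) (273.4615478515625, 264.1922912597656)
```

View pics/f.png

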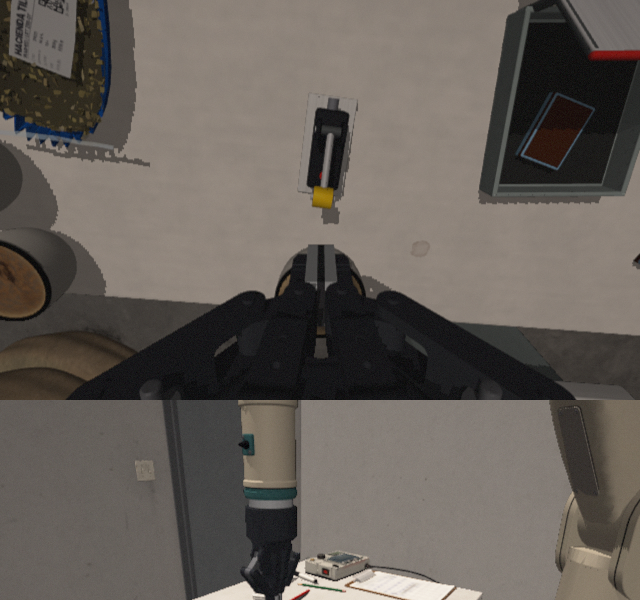

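The roller is back at its rest pixel (273,264), the plate is still brown up at (558,132), and the gripper is clear. I'll hand it in.

```bash
python3 -c "
from cell import ctrl
print(ctrl.finish_job())"
```

```text
the job is handed in; nothing more can be done
None
```

I handed the job in: the plate tipped over the lip and lies flat, brown face up, in the tray. The roller was pressed about 12–14 mm, past the click and short of overtravel, and sprang back. I never touched the two cups; the hand-in gave no verdict.

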